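# Release the jammed polish drawer through its catch hole

### The job

The drawer of the small wooden polish cabinet is held shut by a spring catch inside. Take the blue-gripped dowel from its block, put it down through the brass-ringed hole in the cabinet's top and press the catch down, never harder than 18 N, keeping the dowel in until the drawer has slid all the way out. Then put the dowel back in its block, fully home, and leave the jar, bottle and tin where they stand.

Things in the scene. Friction and masses are not known exactly. Their poses are not given: they have to be found in the camera images.
- hole (a point): centre of the mouth of the release hole (round, 14 mm across, marked by a brass ring) in the wooden cabinet's top face, 110 mm above the bench; the top board is 10 mm thick. Axes are the cabinet's: z up, -x towards the drawer. It lies on the middle line, 50 mm from the cabinet's back
- drawer (a joint): how far the drawer has slid out, m: 0 shut, 0.075 fully out. It slides towards the cabinet's -x. Once the catch lets go, a weak spring with a damper slides it fully out in about 3 s. Two polish tins lie in it
- drawer_front (a point): middle of the drawer's wooden front face (162 x 88 mm; a brass knob stands 16 mm out of it)
- dowel_grip (a point): centre of the dowel's blue grip, a 22 x 22 mm square block 50 mm tall; its x and y axes are normal to its faces, z up along the dowel. Below the grip a round wooden pin, 10 mm in diameter and 75 mm long, with a small chamfer at its end. Mass about 60 g. At the start it stands upright in the block, the grip's underside resting on the block's top
- dowel_tip (a point): free end of the dowel's pin, 100 mm below the centre of the grip along the dowel's axis
- stand_hole (a point): centre of the mouth of the hole (round, 14 mm, straight through) in the top face of the dowel's dark wooden block, 60 x 60 x 80 mm, fixed to the bench; z up
- dowel: the dowel with its grip; origin at the centre of the grip's underside, where the pin begins
- cabinet: the fixed wooden cabinet, 240 x 180 x 110 mm, with drawer and catch; origin at the centre of its underside, 70 mm in front of the hole and 110 mm below its mouth; -x is towards the drawer
- stand: the dowel's block; origin at the centre of its underside
- jar_c (a point): bystander: centre of a glass polish jar with a dark lid, 62 mm across, 50 mm high
- bottle_c (a point): bystander: centre of a white plastic bottle with a white cap, 42 x 54 x 130 mm
- tin_c (a point): bystander: centre of a black and gold polish tin, 64 mm across, 22 mm high
- catch_mean (a point): point on the hole's axis 40 mm below its mouth, the mean height of the catch pad (level, 32 mm square, pushed straight down). The real height is set by hand and not measured: 27 to 53 mm below the mouth, new every time. Push-back: 3 N at first, about 6 N after 6 mm, where the drawer is let go; a hard stop follows at 7.5 mm
Mind the look-alikes: they are no part of the job. What is shaped like the dowel but green is not meant.

How it is judged:
On the way, in this order (a step that is already met when the one before it is completed fails the run):
1. the dowel is lifted out of its block (tip above the block's top) (z of dowel_tip in the frame of stand_hole above 0.005 m), for 0.1 s.
2. the dowel is in the release hole, tip more than 30 mm down, while the drawer has come out by more than 65 mm (value of joint drawer above 0.065 m and horizontal distance between dowel_tip and hole below 0.012 m and z of dowel_tip in the frame of hole below -0.03 m), for 0.1 s.
At the end, for the whole second after the job is handed in: The drawer is out by more than 65 mm of its 75 mm, and the dowel stands at rest in its block, upright within 4 degrees, its grip down on the block's top within 4 mm and centred within 6 mm (value of joint drawer above 0.065 m and z of dowel_tip in the frame of stand_hole below -0.071 m and horizontal distance between dowel_grip and stand_hole below 0.006 m and angle between dowel's own z axis and vertical below 0.07 rad and linear speed of dowel below 0.02 m/s); the robot touches nothing.
It fails at once if the dowel presses on the cabinet or its catch with more than 18 N (contact force between dowel and cabinet above 18 N).
It fails at once if the jar, bottle or tin is moved by more than 20 mm (distance of any of jar_c, bottle_c, tin_c from where it was at the start of the episode above 0.02 m).
It also fails if it takes over 61 s, if anything falls off the work surface, if the arm or the gripper's body presses on something with over 40 N, if the wrist force passes 120 N, or if a joint passes its speed limit or range.

### The arm

A 6-joint arm with a two-finger parallel gripper is mounted at the origin on a cart in front of the work surface, level with it; the furniture and walls round the work are solid. World frame = base frame: x ahead of the robot, y to its left, z up, the work surface at z = 0. Lengths are in m, angles in rad, forces in N, time in s.
With the tool pointing down it reaches from about 0.35 to 0.775 m from the base axis. Payload 7.3 kg.
Tool frame: the origin (TCP) lies at the very end of the fingers, on their centre line; the grasp point (between the pads) lies 19 mm behind it (pinch_z is the distance from the TCP to the grasp point, in m); z points along the fingers, y is the line along which they close (so a half turn about z gives the same grasp; the last joint's range is limited). The gripper opens to 92 mm and grips with 3 to 60 N. Pads are 19 mm wide; open, the fingers measure 130 mm over their backs; the gripper's body (75 mm by 190 mm) begins 47 mm behind the grasp point.
Start: joints at [1.168, 0.342, 1.524, -0, 1.275, -0.146], TCP at [0.133, 0.508, 0.204] pointing down, gripper open.
Joint ranges: [-2.53, 2.53], [-0.77, 2.02], [0.04, 2.7], [-1, 4.14], [0.28, 2.66], [-3.11, 3.11]. Speed limits (rad/s): [2.57, 2.57, 3.14, 3.14, 3.14, 3.14].

### API

Orientations are given as [roll, pitch, yaw] about the fixed x, y, z axes, in that order (R = Rz(yaw) Ry(pitch) Rx(roll)).
In Python, from cell import * gives the robot as it stands.
- The arm moves only by the tool arm_command, never from a script. Its arguments are lists of equal length, an entry for each row: "fingers": the gripper command: -1 is fully open, 1 is shut, values between are in proportion; "travel": the shift along the tool's x, y, z in m, a list of three; "dr": the turn, a rotation vector about the tool's x, y, z in degrees, a list of three. In form: {"fingers": [fingers, ...], "travel": [[x, y, z], ...], "dr": [[wx, wy, wz], ...]}. A call has 1 to 8 rows; each row is the pose to reach, as a shift and turn from the pose commanded when the call began, along the tool's axes at that moment; what a row does not reach only later rows make up. A row lasts 1/12 s, in which the tool goes at most 41.7 mm and 7.16 degrees, less where a joint would pass 70% of its speed; a pose out of reach is approached as far as the arm can. A call with a gripper value outside its range is refused whole. The fingers move at their own pace and stop on an object; "squeeze" is the grip in N (left out, the last holds). Time passes only in rows, so rows that repeat a pose let the fingers close. It gives the time, the measured TCP pose, the force, the opening and the grip force at its end, in the units of the state.
- observe(): the state, without advancing time (a new reading comes with each control period).
- read_camera(name): name is "side" or "top"; returns a dict with "color" (420x560x3 uint8, blue, green, red), "z_map" (420x560 float32, m along the optical axis (not along the pixel's ray), 0 where there is no reading), "fx", "fy", "cx", "cy" (pixels), "R" (3x3) and "t" (3): a world point X has camera coordinates R X + t. Camera axes: x right, y down, z forward; pixel columns grow to the right and rows downward; lengths in m; the calibration is good to about 2 mm. A picture is of the moment at which its call begins.
- hand_in(): hands the job in; it is judged then, once.
The state is a dict: "time": time; "qpos": joint angles; "qvel": joint speeds; "joint_efforts": joint torques, N m; "tool_pos": TCP position; "tool_rot": TCP orientation; "contact_force": force on the tool from outside, world axes, zero at the start; "torque": the same for the moment, N m; "opening": finger opening in m; "grip_force": force on a finger pad.
Only numpy, scipy, OpenCV 4.12 (cv2) and the standard library are available. Lean on these libraries where they do the work, as an engineer would, in place of code of your own. Each camera call takes 0.05 s, during which the arm holds its last target. There are 200 camera calls.

## Working session

There is one attempt and no reset: what is moved stays moved. The work goes in short steps, Python scripts to look and compute and a tool call to move; the robot and the scene stay as the last step left them, time stands still between calls to the robot, and variables do not carry over. Pictures are saved under pics/ and viewed, at most 10 in all, crops included, and the job is handed in when it is done.

Besides the shell and the picture viewer there is one more tool, called after "Request:" by a JSON object that holds its "fn" and its "kwargs", one argument or row to a line. arm_command: Moves the arm, as the interface text tells. Its arguments: {"type":"object","properties":{"fingers":{"type":"array","items":{"type":"number"}},"travel":{"type":"array","items":{"type":"array","items":{"type":"number"}}},"dr":{"type":"array","items":{"type":"array","items":{"type":"number"}}},"squeeze":{"type":"number"}},"required":["fingers","travel","dr"]}

```bash
mkdir -p pics; python3 - <<'E'
from cell import *
import cv2,numpy as np
for n in("top","side"):
    c=read_camera(n); np.savez(f"pics/{n}0.npz",**c); cv2.imwrite(f"pics/{n}0.png",cv2.resize(c["color"],(784,588)))
    print(n,c["fx"],c["cx"],c["cy"],c["R"],c["t"])
print(observe())
E
```

```text
top 466.9345146653194 284.8460925179029 208.26777596267192 [[ 2.77521202e-03 -9.99995709e-01  9.38387208e-04]
 [-9.93441850e-01 -2.86428416e-03 -1.14302609e-01]
 [ 1.14304806e-01 -6.15019151e-04 -9.93445536e-01]] [0.03995249 0.58627197 1.26060569]
side 396.00299895033834 280.75226068838975 210.14971539994556 [[ 0.54384262 -0.83918291 -0.00269184]
 [-0.6066247  -0.39090998 -0.69223974]
 [ 0.57986349  0.37810241 -0.72166259]] [-0.25911627  0.42395343  0.77819285]
{'time': 0.1, 'qpos': array([ 1.16801001e+00,  3.42641026e-01,  1.52491073e+00, -3.28478505e-05,
        1.27540776e+00, -1.46010877e-01]), 'qvel': array([-0.00187945, -0.00047065, -0.00227206,  0.00022241,  0.00072745,
        0.0017085 ]), 'joint_efforts': array([ 3.03854620e-03, -4.31999052e+01, -2.44696641e+01,  7.20078265e-02,
        5.25800907e-02, -3.03354909e-05]), 'tool_pos': array([0.13316935, 0.50742332, 0.20352448]), 'tool_rot': array([-3.14023576e+00, -1.67790963e-04,  2.88482668e+00]), 'contact_force': array([-0.37517257, -0.44436719,  0.17643268]), 'torque': array([-0.02487124,  0.00344722,  0.01480955]), 'grip_force': 0.0, 'opening': 0.0917448802634719}
```

View pics/top0.png

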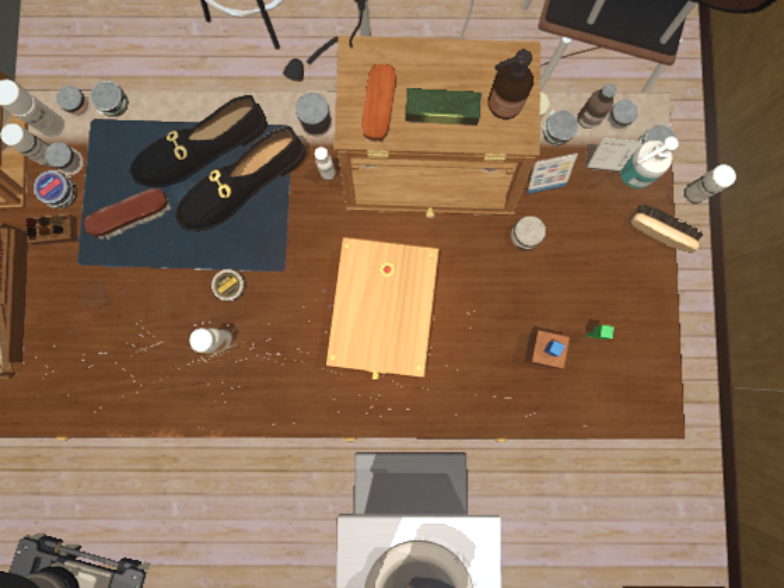

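View pics/side0.png

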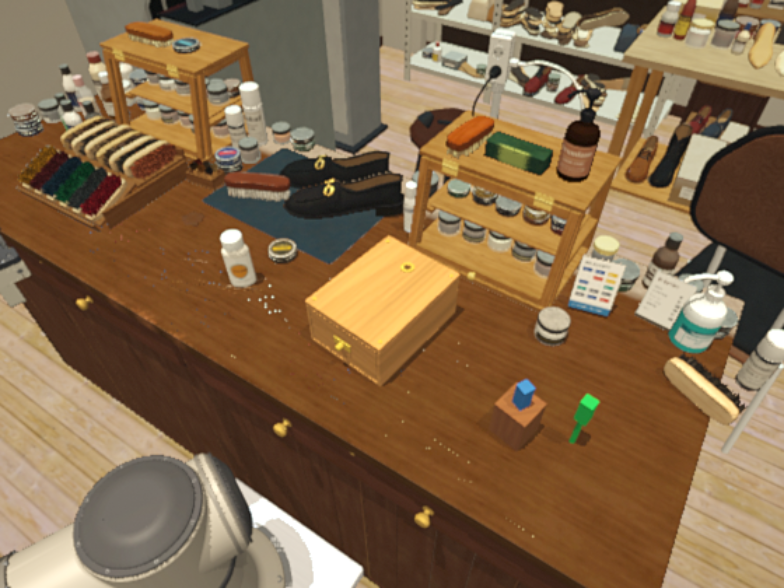

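The top view shows the cabinet (hole ring at about 387,269), the blue grip on its block (555,348) and the green look-alike (606,332). The tin is at 228,285, the bottle at 205,340 and the jar at 528,232. Next I'll make enlarged crops and a depth-based fit.

```bash
cat > h.py <<'E'
import numpy as np,cv2
def W(c,u,v,z=None,h=None):
    """pixel(s) -> world, by depth z or by known height h"""
    u,v=np.asarray(u,float),np.asarray(v,float)
    d=np.stack([(u-c["cx"])/c["fx"],(v-c["cy"])/c["fy"],np.ones_like(u)],-1)
    R,t=c["R"],c["t"]; o=-R.T@t; d=d@R
    if z is None: z=(h-o[2])/d[...,2]
    return o+d*np.asarray(z)[...,None]
def cloud(c):
    v,u=np.mgrid[:420,:560]; return W(c,u,v,z=c["z_map"])
E
python3 - <<'E'
from h import *
L={n:dict(np.load(f"pics/{n}0.npz")) for n in("top","side")}
def crop(n,u,v,r=22,s=390):
    return cv2.resize(L[n]["color"][v-r:v+r,u-r:u+r],(s,s),interpolation=cv2.INTER_CUBIC)
cv2.imwrite("pics/crops.png",np.hstack([crop("top",276,192),crop("top",394,248)]))
for n in L:
    c=L[n];P=cloud(c);hsv=cv2.cvtColor(c["color"],cv2.COLOR_BGR2HSV);H,S,V=cv2.split(hsv)
    m=(H>95)&(H<125)&(S>120)&(V>90)&(P[...,2]>.05)&(P[...,2]<.2)&(P[...,0]<.6)
    if n=="top": m&=np.abs(P[...,1]+.3)<.3
    top=m&(P[...,2]>.122)
    print(n,"blue",m.sum(),top.sum(),P[top].mean(0),P[m][:,2].max())
    # cabinet top
    k=(abs(P[...,2]-.11)<.006)&(abs(P[...,1])<.25)&(P[...,0]>.2)&(P[...,0]<.75)
    nb,lab,st,ce=cv2.connectedComponentsWithStats(k.astype(np.uint8)); i=1+st[1:,4].argmax()
    q=P[lab==i]; r=cv2.minAreaRect(q[:,:2].astype(np.float32)); print("cab",r,q[:,2].mean())
    k=(abs(P[...,2]-.08)<.006)&(abs(P[...,1]+.32)<.08)&(P[...,0]>.2)&(P[...,0]<.6)
    nb,lab,st,ce=cv2.connectedComponentsWithStats(k.astype(np.uint8)); i=1+st[1:,4].argmax()
    q=P[lab==i]; r=cv2.minAreaRect(q[:,:2].astype(np.float32)); print("blk",r,q[:,2].mean())
c=L["top"];print("hole",W(c,387/1.4,269/1.4,h=.11)); c=L["side"];print(W(c,407/1.4,267/1.4,h=.11))
E
```

```text
top blue 73 70 [ 0.47299273 -0.24310134  0.12959667] 0.13367487525534316
cab ((0.5503778457641602, 0.07313132286071777), (0.18020862340927124, 0.24054184556007385), 83.30601501464844) 0.11004167781965739
blk ((0.46990320086479187, -0.254870742559433), (0.03815746307373047, 0.060457587242126465), 79.05400085449219) 0.07980152907854177
side blue 201 99 [ 0.47090387 -0.24856122  0.12902029] 0.13292620680146627
cab ((0.5509620308876038, 0.06986522674560547), (0.18375906348228455, 0.24320828914642334), 83.5023422241211) 0.10979814288205882
blk ((0.4703264534473419, -0.2596394121646881), (0.03538113832473755, 0.0619373694062233), 77.88903045654297) 0.07986576054587634
hole [0.61978515 0.06380763 0.11      ]
[0.62148269 0.06118936 0.11      ]
```

View pics/crops.png

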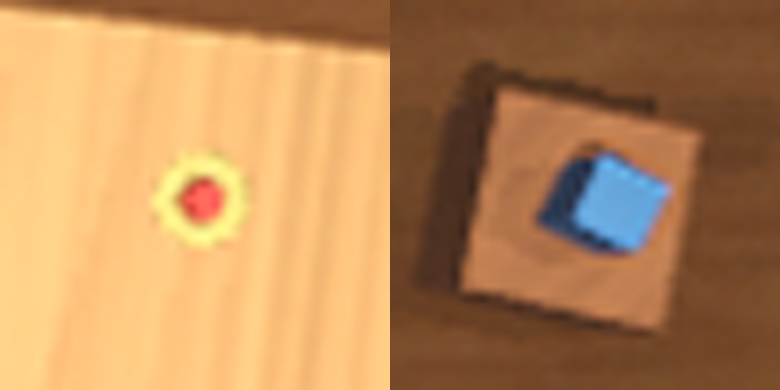

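```bash
python3 - <<'E'
from h import *
L={n:dict(np.load(f"pics/{n}0.npz")) for n in("top","side")}
c=L["top"];P=cloud(c)
print("hole",W(c,276.3,192.2,h=.11),"grip",W(c,397.5,248.5,h=.13),"blk",W(c,393.1,249.3,h=.08))
print("hole z\n",P[189:196,273:280,2].round(3))
print("red col",c["color"][192,276])
G=(c["color"][...,1]>150)&(c["color"][...,2]<80)&(c["color"][...,0]<120)
print("green",P[G].mean(0),P[G][:,2].max())
for n in L:
    P=cloud(L[n]);
    k=(P[...,2]>.15)&(P[...,2]<.6)&(P[...,0]<1)&(P[...,0]>.3)&(abs(P[...,1])<.35)
    q=P[k];print(n,"tall",q.min(0),q.max(0), "in front", q[q[:,0]<.75][:5])
    k=(P[...,2]>.03)&(P[...,2]<.15)&(P[...,0]<.75)&(P[...,0]>.3)&(P[...,1]>.2)&(P[...,1]<.45)
    print("bottle",P[k].mean(0),P[k].max(0))
# cabinet-geometry hole: centre + 70mm along cabinet +x (yaw 83.3-90)
a=np.radians(83.4-90);print("geo hole",np.array([.5505,.0715])+.07*np.array([np.cos(a),np.sin(a)]))
E
```

```text
hole [0.61963302 0.06414341 0.11      ] grip [ 0.47305466 -0.24467433  0.13      ] blk [ 0.47237678 -0.24504836  0.08      ]
hole z
 [[0.112 0.112 0.111 0.11  0.111 0.11  0.113]
 [0.109 0.112 0.106 0.101 0.104 0.108 0.11 ]
 [0.11  0.101 0.082 0.085 0.081 0.103 0.112]
 [0.107 0.085 0.085 0.084 0.083 0.083 0.107]
 [0.11  0.085 0.085 0.08  0.083 0.082 0.112]
 [0.113 0.08  0.086 0.083 0.085 0.108 0.113]
 [0.111 0.113 0.108 0.107 0.11  0.111 0.115]]
red col [ 91 109 255]
green [ 0.50026315 -0.33066375  0.12380024] 0.12584975723658376
top tall [ 0.77789738 -0.2001888   0.15026032] [0.99998585 0.24629108 0.41787445] in front []
bottle [0.5780244  0.40475777 0.08424671] [0.74986758 0.44965758 0.13759452]
side tall [ 0.77913361 -0.20426607  0.15017588] [0.99981087 0.24376563 0.41665962] in front []
bottle [0.54167201 0.39617853 0.07721132] [0.74988692 0.44986396 0.13284962]
geo hole [0.62003609 0.0634544 ]
```

Request:
{"fn": "arm_command", "kwargs": {
  "fingers": [-1, -1, -1, -1, -1, -1, -1, -1],
  "travel": [
    [-0.277, -0.162, -0.037],
    [-0.277, -0.162, -0.037],
    [-0.277, -0.162, -0.037],
    [-0.277, -0.162, -0.037],
    [-0.277, -0.162, -0.037],
    [-0.277, -0.162, -0.037],
    [-0.277, -0.162, -0.037],
    [-0.277, -0.162, -0.037]
  ],
  "dr": [
    [0, 0, 13],
    [0, 0, 13],
    [0, 0, 13],
    [0, 0, 13],
    [0, 0, 13],
    [0, 0, 13],
    [0, 0, 13],
    [0, 0, 13]
  ]
}}

```text
time: 0.77
tool_pos: [0.3618, 0.2784, 0.2414]
tool_rot: [-3.141, 0.001, 2.657]
contact_force: [0.9, 0.3, -0.2]
opening: 0.0919
grip_force: 0.0
```

Request:
{"fn": "arm_command", "kwargs": {
  "fingers": [-1, -1, -1, -1, -1, -1, -1, -1],
  "travel": [
    [-0.217, -0.223, 0.02],
    [-0.217, -0.223, 0.02],
    [-0.217, -0.223, 0.02],
    [-0.217, -0.223, 0.02],
    [-0.217, -0.223, 0.02],
    [-0.217, -0.223, 0.02],
    [-0.217, -0.223, 0.02],
    [-0.217, -0.223, 0.02]
  ],
  "dr": [
    [0, 0, 0],
    [0, 0, 0],
    [0, 0, 0],
    [0, 0, 0],
    [0, 0, 0],
    [0, 0, 0],
    [0, 0, 0],
    [0, 0, 0]
  ]
}}

```text
time: 1.43
tool_pos: [0.449, -0.0216, 0.2206]
tool_rot: [-3.14, 0.0, 2.655]
contact_force: [-0.0, -0.3, 0.6]
opening: 0.0915
grip_force: 0.0
```

Request:
{"fn": "arm_command", "kwargs": {
  "fingers": [-1, -1, -1, -1, -1, -1, -1, -1],
  "travel": [
    [-0.1245, -0.1875, 0.05],
    [-0.1245, -0.1875, 0.05],
    [-0.1245, -0.1875, 0.05],
    [-0.1245, -0.1875, 0.05],
    [-0.1245, -0.1875, 0.05],
    [-0.1245, -0.1875, 0.05],
    [-0.1245, -0.1875, 0.05],
    [-0.1245, -0.1875, 0.05]
  ],
  "dr": [
    [0, 0, 0],
    [0, 0, 0],
    [0, 0, 0],
    [0, 0, 0],
    [0, 0, 0],
    [0, 0, 0],
    [0, 0, 0],
    [0, 0, 0]
  ]
}}

```text
time: 2.1
tool_pos: [0.4709, -0.2421, 0.1701]
tool_rot: [3.141, -0.002, 2.655]
contact_force: [0.1, 0.7, 0.6]
opening: 0.0918
grip_force: 0.0
```

```bash
python3 - <<'E'
from cell import *
from h import *
c=read_camera("side"); o=observe(); print(o["tool_pos"],o["tool_rot"])
cv2.imwrite("pics/s1.png",cv2.resize(c["color"][200:340,300:460],(800,700),interpolation=cv2.INTER_CUBIC)[:600])
E
```

```text
[ 0.47108725 -0.24109321  0.1705685 ] [ 3.14090402e+00 -1.61091465e-03  2.65699277e+00]
```

View pics/s1.png

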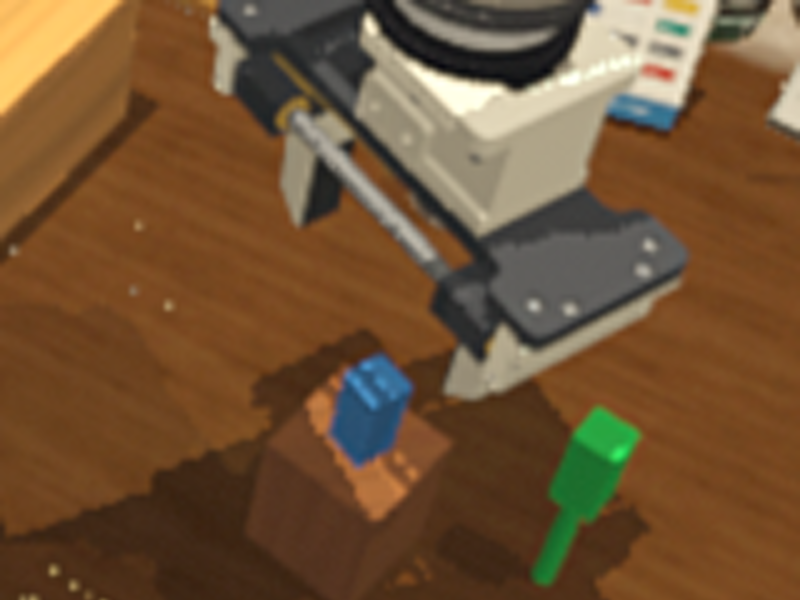

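The fingers straddle the blue grip (about 372,410 in the crop) and clear the green one (595,460). I'll descend and close gently.

Request:
{"fn": "arm_command", "kwargs": {
  "fingers": [-1, -1, -1, -1, -1, 0.3, 0.6, 0.6],
  "travel": [
    [-0.002, -0.002, 0.03],
    [-0.002, -0.002, 0.06],
    [-0.002, -0.002, 0.08],
    [-0.002, -0.002, 0.08],
    [-0.002, -0.002, 0.08],
    [-0.002, -0.002, 0.08],
    [-0.002, -0.002, 0.08],
    [-0.002, -0.002, 0.08]
  ],
  "dr": [
    [0, 0, 0],
    [0, 0, 0],
    [0, 0, 0],
    [0, 0, 0],
    [0, 0, 0],
    [0, 0, 0],
    [0, 0, 0],
    [0, 0, 0]
  ],
  "squeeze": 15
}}

```text
time: 2.82
tool_pos: [0.4733, -0.2444, 0.0927]
tool_rot: [-3.141, 0.003, 2.658]
contact_force: [-0.2, 0.8, 0.1]
opening: 0.0761
grip_force: 0.0
```

Request:
{"fn": "arm_command", "kwargs": {
  "fingers": [0.6, 1, 1, 1, 1, 1, 1, 1],
  "travel": [
    [0, 0, 0],
    [0, 0, 0],
    [0, 0, 0],
    [0, 0, 0],
    [0, 0, 0],
    [0, 0, 0],
    [0, 0, 0],
    [0, 0, 0]
  ],
  "dr": [
    [0, 0, 0],
    [0, 0, 0],
    [0, 0, 0],
    [0, 0, 0],
    [0, 0, 0],
    [0, 0, 0],
    [0, 0, 0],
    [0, 0, 0]
  ],
  "squeeze": 15
}}

```text
time: 3.48
tool_pos: [0.4723, -0.2442, 0.0911]
tool_rot: [3.142, -0.0, 2.658]
contact_force: [-0.2, 0.1, 0.3]
opening: 0.023
grip_force: 0.2
```

Touching the grip; now I'll firm up the hold.

Request:
{"fn": "arm_command", "kwargs": {
  "fingers": [1, 1, 1, 1],
  "travel": [
    [0, 0, 0],
    [0, 0, 0],
    [0, 0, 0],
    [0, 0, 0]
  ],
  "dr": [
    [0, 0, 0],
    [0, 0, 0],
    [0, 0, 0],
    [0, 0, 0]
  ],
  "squeeze": 30
}}

```text
time: 3.82
tool_pos: [0.4723, -0.2441, 0.091]
tool_rot: [3.141, -0.0, 2.658]
contact_force: [-0.2, 0.1, -0.6]
opening: 0.0216
grip_force: 29.9
```

Request:
{"fn": "arm_command", "kwargs": {
  "fingers": [1, 1, 1, 1, 1, 1, 1, 1],
  "travel": [
    [0, 0, -0.02],
    [0, 0, -0.05],
    [0, 0, -0.08],
    [0, 0, -0.11],
    [0, 0, -0.14],
    [0, 0, -0.15],
    [0, 0, -0.15],
    [0, 0, -0.15]
  ],
  "dr": [
    [0, 0, 0],
    [0, 0, 0],
    [0, 0, 0],
    [0, 0, 0],
    [0, 0, 0],
    [0, 0, 0],
    [0, 0, 0],
    [0, 0, 0]
  ]
}}

```text
time: 4.48
tool_pos: [0.4721, -0.244, 0.2402]
tool_rot: [3.141, -0.001, 2.658]
contact_force: [-1.2, -0.3, -1.5]
opening: 0.0216
grip_force: 29.8
```

Request:
{"fn": "arm_command", "kwargs": {
  "fingers": [1, 1, 1, 1, 1, 1, 1, 1],
  "travel": [
    [0.012, 0.32, 0],
    [0.012, 0.32, 0],
    [0.012, 0.32, 0],
    [0.012, 0.32, 0],
    [0.012, 0.32, 0],
    [0.012, 0.32, 0],
    [0.012, 0.32, 0],
    [0.012, 0.32, 0]
  ],
  "dr": [
    [0, 0, 0],
    [0, 0, 0],
    [0, 0, 0],
    [0, 0, 0],
    [0, 0, 0],
    [0, 0, 0],
    [0, 0, 0],
    [0, 0, 0]
  ]
}}

```text
time: 5.15
tool_pos: [0.6104, 0.0484, 0.2379]
tool_rot: [-3.141, -0.005, 2.66]
contact_force: [-0.1, -0.1, -0.5]
opening: 0.0218
grip_force: 29.8
```

Request:
{"fn": "arm_command", "kwargs": {
  "fingers": [1, 1, 1, 1, 1, 1, 1, 1],
  "travel": [
    [0, 0.021, 0.0],
    [0, 0.021, 0.01],
    [0, 0.021, 0.02],
    [0, 0.021, 0.025],
    [0, 0.021, 0.025],
    [0, 0.021, 0.025],
    [0, 0.021, 0.025],
    [0, 0.021, 0.025]
  ],
  "dr": [
    [0, 0, 0],
    [0, 0, 0],
    [0, 0, 0],
    [0, 0, 0],
    [0, 0, 0],
    [0, 0, 0],
    [0, 0, 0],
    [0, 0, 0]
  ]
}}

```text
time: 5.82
tool_pos: [0.6205, 0.0625, 0.2168]
tool_rot: [3.141, 0.001, 2.657]
contact_force: [1.4, 0.6, -0.5]
opening: 0.0216
grip_force: 29.8
```

```bash
python3 - <<'E'
from cell import *
from h import *
c=read_camera("side"); o=observe(); print(o["tool_pos"],o["tool_rot"])
np.savez("pics/s2.npz",**c)
def px(X):
    q=c["R"]@np.array(X)+c["t"]; return c["fx"]*q[0]/q[2]+c["cx"],c["fy"]*q[1]/q[2]+c["cy"]
tp=o["tool_pos"]; 
u,v=px([.62,.0635,.11]);print("hole px",u,v,"tip px",px(tp-[0,0,.0855]))
u0,v0=int(u)-40,int(v)-45; print(u0,v0)
cv2.imwrite("pics/s2.png",cv2.resize(c["color"][v0:v0+60,u0:u0+80],(800,600),interpolation=cv2.INTER_CUBIC))
E
```

```text
[0.62051488 0.06268941 0.21683138] [3.14095303e+00 1.10726785e-03 2.65701870e+00]
hole px 289.7096753699417 190.71313917072027 tip px (np.float64(290.1740769560876), np.float64(184.9535283912572))
249 145
```

View pics/s2.png

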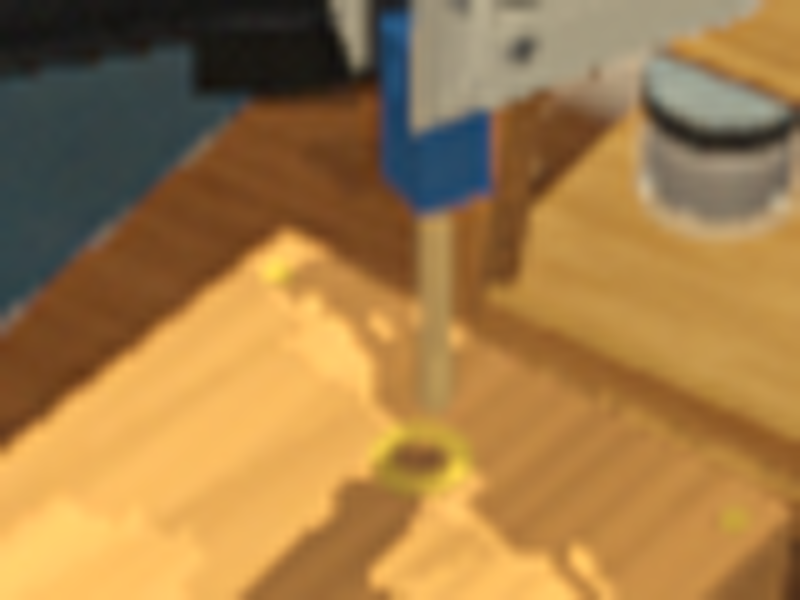

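The tip (434,400 in the crop) sits about 3 mm right of the ring centre (421,457). This agrees with the top-camera estimate. I'll correct by about 2 mm and descend in small steps.

Request:
{"fn": "arm_command", "kwargs": {
  "fingers": [1, 1, 1, 1, 1, 1, 1, 1],
  "travel": [
    [0.002, 0.001, 0.0],
    [0.002, 0.001, 0.01],
    [0.002, 0.001, 0.016],
    [0.002, 0.001, 0.018],
    [0.002, 0.001, 0.02],
    [0.002, 0.001, 0.022],
    [0.002, 0.001, 0.024],
    [0.002, 0.001, 0.024]
  ],
  "dr": [
    [0, 0, 0],
    [0, 0, 0],
    [0, 0, 0],
    [0, 0, 0],
    [0, 0, 0],
    [0, 0, 0],
    [0, 0, 0],
    [0, 0, 0]
  ]
}}

```text
time: 6.53
tool_pos: [0.6189, 0.0651, 0.1917]
tool_rot: [-3.141, -0.001, 2.658]
contact_force: [-1.0, 0.4, -0.2]
opening: 0.0215
grip_force: 29.8
```

Request:
{"fn": "arm_command", "kwargs": {
  "fingers": [1, 1, 1, 1],
  "travel": [
    [0, 0, 0.001],
    [0, 0, 0.002],
    [0, 0, 0.003],
    [0, 0, 0.003]
  ],
  "dr": [
    [0, 0, 0],
    [0, 0, 0],
    [0, 0, 0],
    [0, 0, 0]
  ]
}}

```text
time: 6.87
tool_pos: [0.619, 0.0651, 0.189]
tool_rot: [-3.142, -0.0, 2.658]
contact_force: [-0.4, -0.4, -0.2]
opening: 0.0218
grip_force: 29.8
```

Request:
{"fn": "arm_command", "kwargs": {
  "fingers": [1, 1, 1, 1, 1],
  "travel": [
    [0, 0, 0.001],
    [0, 0, 0.002],
    [0, 0, 0.003],
    [0, 0, 0.004],
    [0, 0, 0.004]
  ],
  "dr": [
    [0, 0, 0],
    [0, 0, 0],
    [0, 0, 0],
    [0, 0, 0],
    [0, 0, 0]
  ]
}}

```text
time: 7.28
tool_pos: [0.6189, 0.0651, 0.1848]
tool_rot: [-3.141, -0.0, 2.658]
contact_force: [0.3, -0.4, -0.9]
opening: 0.0217
grip_force: 29.8
```

Request:
{"fn": "arm_command", "kwargs": {
  "fingers": [1, 1, 1, 1, 1, 1, 1],
  "travel": [
    [0, 0, 0.003],
    [0, 0, 0.006],
    [0, 0, 0.008],
    [0, 0, 0.01],
    [0, 0, 0.012],
    [0, 0, 0.013],
    [0, 0, 0.013]
  ],
  "dr": [
    [0, 0, 0],
    [0, 0, 0],
    [0, 0, 0],
    [0, 0, 0],
    [0, 0, 0],
    [0, 0, 0],
    [0, 0, 0]
  ]
}}

```text
time: 7.87
tool_pos: [0.6189, 0.0651, 0.1718]
tool_rot: [-3.141, -0.0, 2.658]
contact_force: [-0.3, 0.7, -0.7]
opening: 0.0219
grip_force: 29.9
```

Request:
{"fn": "arm_command", "kwargs": {
  "fingers": [1, 1, 1, 1, 1, 1, 1],
  "travel": [
    [0, 0, 0.001],
    [0, 0, 0.002],
    [0, 0, 0.003],
    [0, 0, 0.004],
    [0, 0, 0.005],
    [0, 0, 0.006],
    [0, 0, 0.006]
  ],
  "dr": [
    [0, 0, 0],
    [0, 0, 0],
    [0, 0, 0],
    [0, 0, 0],
    [0, 0, 0],
    [0, 0, 0],
    [0, 0, 0]
  ]
}}

```text
time: 8.45
tool_pos: [0.6193, 0.0651, 0.1667]
tool_rot: [3.141, 0.001, 2.658]
contact_force: [-0.6, 0.2, 3.2]
opening: 0.0218
grip_force: 29.9
```

Catch contact is at 3.2 N; continue.

Request:
{"fn": "arm_command", "kwargs": {
  "fingers": [1, 1, 1, 1, 1],
  "travel": [
    [0, 0, 0.001],
    [0, 0, 0.002],
    [0, 0, 0.003],
    [0, 0, 0.004],
    [0, 0, 0.004]
  ],
  "dr": [
    [0, 0, 0],
    [0, 0, 0],
    [0, 0, 0],
    [0, 0, 0],
    [0, 0, 0]
  ]
}}

```text
time: 8.87
tool_pos: [0.6193, 0.0651, 0.1626]
tool_rot: [3.141, 0.001, 2.658]
contact_force: [-0.1, -0.1, 5.2]
opening: 0.0216
grip_force: 29.9
```

Request:
{"fn": "arm_command", "kwargs": {
  "fingers": [1, 1, 1, 1],
  "travel": [
    [0, 0, 0.001],
    [0, 0, 0.0015],
    [0, 0, 0.002],
    [0, 0, 0.002]
  ],
  "dr": [
    [0, 0, 0],
    [0, 0, 0],
    [0, 0, 0],
    [0, 0, 0]
  ]
}}

```text
time: 9.2
tool_pos: [0.6192, 0.0651, 0.1602]
tool_rot: [3.141, 0.0, 2.658]
contact_force: [0.5, 0.6, 5.1]
opening: 0.0219
grip_force: 29.9
```

```bash
cat > dr.py <<'E'
from cell import *
from h import *
c=read_camera("top"); P=cloud(c)
# foremost cabinet/drawer point: front edge along the middle line, heights 85..115 mm or drawer 40..100
k=(P[...,2]>.06)&(P[...,2]<.115)&(abs(P[...,1]-.085)<.05)&(P[...,0]<.6)&(P[...,0]>.25)
print("front x",np.percentile(P[k][:,0],[0.5,2]),observe()["contact_force"],observe()["tool_pos"])
E
python3 dr.py
```

```text
front x [0.53319927 0.53344896] [ 0.78739267 -0.08468351  4.23771884] [0.61918263 0.06516811 0.16025141]
```

Request:
{"fn": "arm_command", "kwargs": {
  "fingers": [1, 1, 1, 1, 1, 1, 1, 1],
  "travel": [
    [0, 0, 0.0005],
    [0, 0, 0.0005],
    [0, 0, 0.0005],
    [0, 0, 0.0005],
    [0, 0, 0.0005],
    [0, 0, 0.0005],
    [0, 0, 0.0005],
    [0, 0, 0.0005]
  ],
  "dr": [
    [0, 0, 0],
    [0, 0, 0],
    [0, 0, 0],
    [0, 0, 0],
    [0, 0, 0],
    [0, 0, 0],
    [0, 0, 0],
    [0, 0, 0]
  ]
}}

```text
time: 9.92
tool_pos: [0.6192, 0.0652, 0.1599]
tool_rot: [3.141, 0.001, 2.658]
contact_force: [-0.4, 0.3, 5.5]
opening: 0.0218
grip_force: 29.9
```

```bash
sed -i 's/"top"/"side"/' dr.py; python3 dr.py; python3 - <<'E'
from cell import *
import cv2
cv2.imwrite("pics/s3.png",cv2.resize(read_camera("side")["color"][130:310,180:420],(800,600)))
E
```

```text
front x [0.37922928 0.38086885] [ 0.97445782 -0.41430591  6.02259208] [0.61923382 0.06515637 0.15988551]
```

View pics/s3.png

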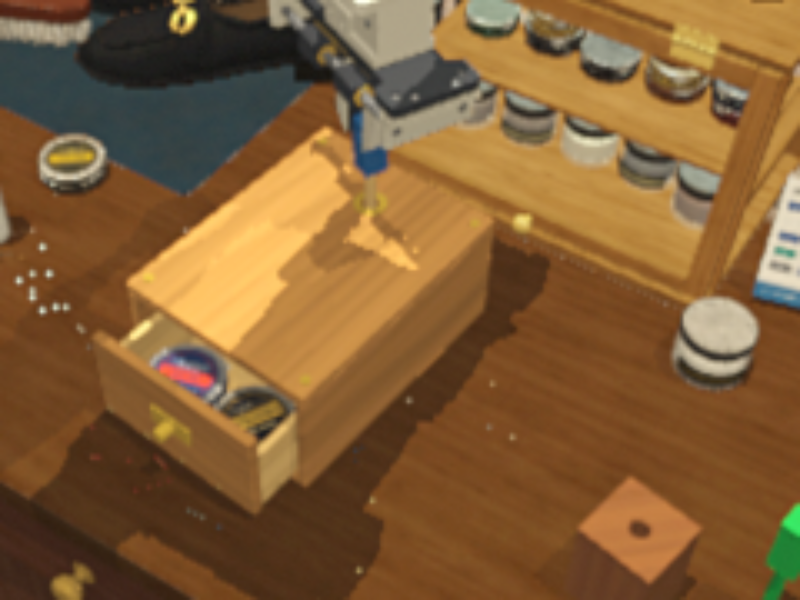

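The drawer is sliding out and the dowel is in the hole at (370,205). Hold here.

Request:
{"fn": "arm_command", "kwargs": {
  "fingers": [1, 1, 1, 1, 1, 1, 1, 1],
  "travel": [
    [0, 0, 0],
    [0, 0, 0],
    [0, 0, 0],
    [0, 0, 0],
    [0, 0, 0],
    [0, 0, 0],
    [0, 0, 0],
    [0, 0, 0]
  ],
  "dr": [
    [0, 0, 0],
    [0, 0, 0],
    [0, 0, 0],
    [0, 0, 0],
    [0, 0, 0],
    [0, 0, 0],
    [0, 0, 0],
    [0, 0, 0]
  ]
}}

```text
time: 10.68
tool_pos: [0.6193, 0.0652, 0.1599]
tool_rot: [3.141, 0.001, 2.658]
contact_force: [0.4, 0.5, 5.8]
opening: 0.022
grip_force: 29.9
```

Request:
{"fn": "arm_command", "kwargs": {
  "fingers": [1, 1, 1, 1, 1, 1, 1, 1],
  "travel": [
    [0, 0, 0],
    [0, 0, 0],
    [0, 0, 0],
    [0, 0, 0],
    [0, 0, 0],
    [0, 0, 0],
    [0, 0, 0],
    [0, 0, 0]
  ],
  "dr": [
    [0, 0, 0],
    [0, 0, 0],
    [0, 0, 0],
    [0, 0, 0],
    [0, 0, 0],
    [0, 0, 0],
    [0, 0, 0],
    [0, 0, 0]
  ]
}}

```text
time: 11.35
tool_pos: [0.6192, 0.0652, 0.1599]
tool_rot: [3.141, 0.001, 2.658]
contact_force: [0.5, 0.6, 5.7]
opening: 0.0217
grip_force: 29.9
```

Request:
{"fn": "arm_command", "kwargs": {
  "fingers": [1, 1, 1, 1, 1, 1, 1, 1],
  "travel": [
    [0, 0, 0],
    [0, 0, 0],
    [0, 0, 0],
    [0, 0, 0],
    [0, 0, 0],
    [0, 0, 0],
    [0, 0, 0],
    [0, 0, 0]
  ],
  "dr": [
    [0, 0, 0],
    [0, 0, 0],
    [0, 0, 0],
    [0, 0, 0],
    [0, 0, 0],
    [0, 0, 0],
    [0, 0, 0],
    [0, 0, 0]
  ]
}}

```text
time: 12.02
tool_pos: [0.6193, 0.0651, 0.1599]
tool_rot: [3.141, 0.001, 2.658]
contact_force: [0.3, 0.8, 5.7]
opening: 0.0217
grip_force: 29.9
```

```bash
python3 dr.py
```

```text
front x [0.3510839  0.35289069] [ 0.58916458 -0.69068497  5.408932  ] [0.61924804 0.06516353 0.15988837]
```

Request:
{"fn": "arm_command", "kwargs": {
  "fingers": [1, 1, 1, 1, 1, 1, 1, 1],
  "travel": [
    [0, 0, 0],
    [0, 0, 0],
    [0, 0, 0],
    [0, 0, 0],
    [0, 0, 0],
    [0, 0, 0],
    [0, 0, 0],
    [0, 0, 0]
  ],
  "dr": [
    [0, 0, 0],
    [0, 0, 0],
    [0, 0, 0],
    [0, 0, 0],
    [0, 0, 0],
    [0, 0, 0],
    [0, 0, 0],
    [0, 0, 0]
  ]
}}

```text
time: 12.73
tool_pos: [0.6193, 0.0651, 0.1599]
tool_rot: [3.141, 0.001, 2.658]
contact_force: [0.4, -0.2, 5.7]
opening: 0.0216
grip_force: 29.9
```

```bash
python3 dr.py
```

```text
front x [0.35144663 0.35272202] [0.33040733 0.03275757 6.41893892] [0.61926108 0.06513732 0.15991106]
```

The drawer has stopped at full travel. Withdraw and go back.

Request:
{"fn": "arm_command", "kwargs": {
  "fingers": [1, 1, 1, 1, 1, 1, 1, 1],
  "travel": [
    [0, 0, -0.01],
    [0, 0, -0.025],
    [0, 0, -0.04],
    [0, 0, -0.055],
    [0, 0, -0.07],
    [0, 0, -0.08],
    [0, 0, -0.08],
    [0, 0, -0.08]
  ],
  "dr": [
    [0, 0, 0],
    [0, 0, 0],
    [0, 0, 0],
    [0, 0, 0],
    [0, 0, 0],
    [0, 0, 0],
    [0, 0, 0],
    [0, 0, 0]
  ]
}}

```text
time: 13.45
tool_pos: [0.6189, 0.0651, 0.2394]
tool_rot: [-3.142, -0.0, 2.658]
contact_force: [0.7, -1.1, -0.6]
opening: 0.0217
grip_force: 29.8
```

```bash
python3 - <<'E'
from cell import *
import numpy as np
o=observe();y=o["tool_rot"][2];d=np.array([.4723,-.2441])-o["tool_pos"][:2]
print(o["tool_pos"],o["tool_rot"],d@[np.cos(y),np.sin(y)],d@[np.sin(y),-np.cos(y)])
E
```

```text
[0.61889642 0.06509803 0.23940526] [-3.14153278e+00 -2.12039243e-04  2.65787980e+00] -0.014020456762571604 -0.3419025554183759
```

Request:
{"fn": "arm_command", "kwargs": {
  "fingers": [1, 1, 1, 1, 1, 1, 1, 1],
  "travel": [
    [-0.014, -0.32, 0],
    [-0.014, -0.32, 0],
    [-0.014, -0.32, 0],
    [-0.014, -0.32, 0],
    [-0.014, -0.32, 0],
    [-0.014, -0.32, 0],
    [-0.014, -0.32, 0],
    [-0.014, -0.32, 0]
  ],
  "dr": [
    [0, 0, 0],
    [0, 0, 0],
    [0, 0, 0],
    [0, 0, 0],
    [0, 0, 0],
    [0, 0, 0],
    [0, 0, 0],
    [0, 0, 0]
  ]
}}

```text
time: 14.12
tool_pos: [0.4802, -0.2271, 0.2382]
tool_rot: [-3.141, -0.003, 2.656]
contact_force: [-0.1, -0.9, -0.6]
opening: 0.0218
grip_force: 29.9
```

Request:
{"fn": "arm_command", "kwargs": {
  "fingers": [1, 1, 1, 1, 1, 1, 1, 1],
  "travel": [
    [0, -0.022, 0.0],
    [0, -0.022, 0.02],
    [0, -0.022, 0.04],
    [0, -0.022, 0.055],
    [0, -0.022, 0.065],
    [0, -0.022, 0.065],
    [0, -0.022, 0.065],
    [0, -0.022, 0.065]
  ],
  "dr": [
    [0, 0, 0],
    [0, 0, 0],
    [0, 0, 0],
    [0, 0, 0],
    [0, 0, 0],
    [0, 0, 0],
    [0, 0, 0],
    [0, 0, 0]
  ]
}}

```text
time: 14.78
tool_pos: [0.4728, -0.2443, 0.1752]
tool_rot: [-3.142, 0.001, 2.658]
contact_force: [-0.8, 0.5, 0.2]
opening: 0.0215
grip_force: 29.9
```

```bash
python3 - <<'E'
from cell import *
import cv2
o=observe();print(o["tool_pos"],o["tool_rot"])
cv2.imwrite("pics/s4.png",cv2.resize(read_camera("side")["color"][250:325,320:420],(800,600),interpolation=cv2.INTER_CUBIC))
E
```

```text
[ 0.47278897 -0.24426275  0.17518939] [-3.14151518e+00  9.19284073e-04  2.65822462e+00]
```

View pics/s4.png

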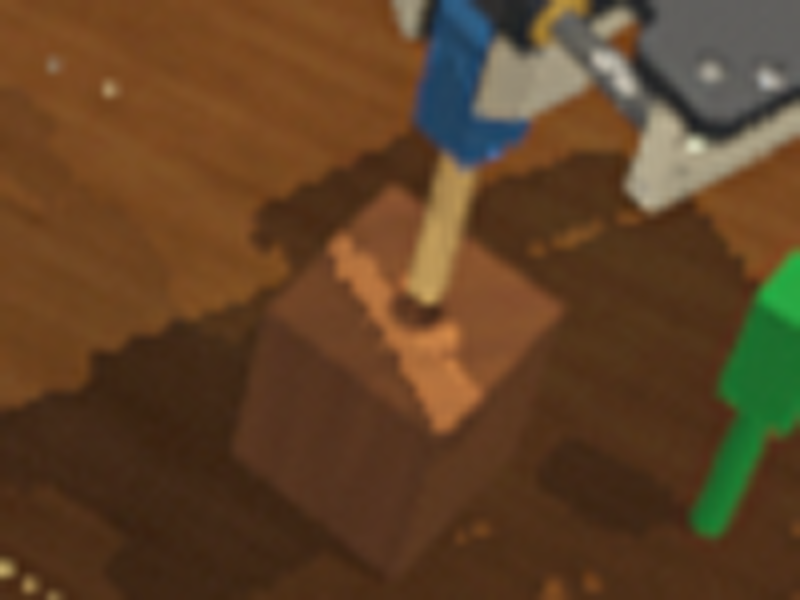

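The tip (428,300) points straight into the block's hole (420,312). Descend.

Request:
{"fn": "arm_command", "kwargs": {
  "fingers": [1, 1, 1, 1, 1, 1, 1, 1],
  "travel": [
    [0, 0, 0.004],
    [0, 0, 0.007],
    [0, 0, 0.009],
    [0, 0, 0.011],
    [0, 0, 0.013],
    [0, 0, 0.015],
    [0, 0, 0.017],
    [0, 0, 0.017]
  ],
  "dr": [
    [0, 0, 0],
    [0, 0, 0],
    [0, 0, 0],
    [0, 0, 0],
    [0, 0, 0],
    [0, 0, 0],
    [0, 0, 0],
    [0, 0, 0]
  ]
}}

```text
time: 15.5
tool_pos: [0.4722, -0.244, 0.1571]
tool_rot: [3.141, -0.001, 2.658]
contact_force: [-0.5, -0.2, -0.4]
opening: 0.022
grip_force: 29.8
```

Request:
{"fn": "arm_command", "kwargs": {
  "fingers": [1, 1, 1, 1, 1, 1, 1, 1],
  "travel": [
    [0, 0, 0.01],
    [0, 0, 0.02],
    [0, 0, 0.03],
    [0, 0, 0.04],
    [0, 0, 0.05],
    [0, 0, 0.057],
    [0, 0, 0.062],
    [0, 0, 0.062]
  ],
  "dr": [
    [0, 0, 0],
    [0, 0, 0],
    [0, 0, 0],
    [0, 0, 0],
    [0, 0, 0],
    [0, 0, 0],
    [0, 0, 0],
    [0, 0, 0]
  ]
}}

```text
time: 16.17
tool_pos: [0.4718, -0.2437, 0.0942]
tool_rot: [3.141, -0.002, 2.658]
contact_force: [-0.9, 0.3, -0.6]
opening: 0.0218
grip_force: 29.8
```

Request:
{"fn": "arm_command", "kwargs": {
  "fingers": [1, 1, 1, 1, 1, 1],
  "travel": [
    [0, 0, 0.001],
    [0, 0, 0.002],
    [0, 0, 0.003],
    [0, 0, 0.004],
    [0, 0, 0.0045],
    [0, 0, 0.0045]
  ],
  "dr": [
    [0, 0, 0],
    [0, 0, 0],
    [0, 0, 0],
    [0, 0, 0],
    [0, 0, 0],
    [0, 0, 0]
  ]
}}

```text
time: 16.67
tool_pos: [0.4724, -0.2442, 0.0912]
tool_rot: [3.142, 0.0, 2.658]
contact_force: [-0.7, -0.6, -0.7]
opening: 0.0222
grip_force: 29.9
```

Request:
{"fn": "arm_command", "kwargs": {
  "fingers": [1, 1, 1, 1],
  "travel": [
    [0, 0, 0.0005],
    [0, 0, 0.001],
    [0, 0, 0.001],
    [0, 0, 0.001]
  ],
  "dr": [
    [0, 0, 0],
    [0, 0, 0],
    [0, 0, 0],
    [0, 0, 0]
  ]
}}

```text
time: 17.0
tool_pos: [0.4726, -0.2443, 0.0909]
tool_rot: [-3.142, 0.001, 2.658]
contact_force: [-1.2, 0.7, 5.7]
opening: 0.0214
grip_force: 29.9
```

Request:
{"fn": "arm_command", "kwargs": {
  "fingers": [0.6, 0.3, 0, -0.5, -1, -1, -1, -1],
  "travel": [
    [0, 0, 0],
    [0, 0, 0],
    [0, 0, 0],
    [0, 0, 0],
    [0, 0, 0],
    [0, 0, 0],
    [0, 0, 0],
    [0, 0, 0]
  ],
  "dr": [
    [0, 0, 0],
    [0, 0, 0],
    [0, 0, 0],
    [0, 0, 0],
    [0, 0, 0],
    [0, 0, 0],
    [0, 0, 0],
    [0, 0, 0]
  ]
}}

```text
time: 17.67
tool_pos: [0.4723, -0.2441, 0.09]
tool_rot: [3.141, -0.0, 2.658]
contact_force: [-1.1, 0.0, 0.5]
opening: 0.0636
grip_force: 0.0
```

Seated with 5.7 N; the fingers are opening. Finish opening and retreat upwards.

Request:
{"fn": "arm_command", "kwargs": {
  "fingers": [-1, -1, -1, -1, -1, -1],
  "travel": [
    [0, 0, 0],
    [0, 0, 0],
    [0, 0, 0],
    [0, 0, 0],
    [0, 0, 0],
    [0, 0, 0]
  ],
  "dr": [
    [0, 0, 0],
    [0, 0, 0],
    [0, 0, 0],
    [0, 0, 0],
    [0, 0, 0],
    [0, 0, 0]
  ]
}}

```text
time: 18.17
tool_pos: [0.4724, -0.2441, 0.0901]
tool_rot: [3.141, 0.0, 2.658]
contact_force: [0.0, -0.7, 0.1]
opening: 0.0918
grip_force: 0.0
```

Request:
{"fn": "arm_command", "kwargs": {
  "fingers": [-1, -1, -1, -1, -1, -1, -1, -1],
  "travel": [
    [0, 0, -0.02],
    [0, 0, -0.05],
    [0, 0, -0.08],
    [0, 0, -0.11],
    [0, 0, -0.13],
    [0, 0, -0.13],
    [0, 0, -0.13],
    [0, 0, -0.13]
  ],
  "dr": [
    [0, 0, 0],
    [0, 0, 0],
    [0, 0, 0],
    [0, 0, 0],
    [0, 0, 0],
    [0, 0, 0],
    [0, 0, 0],
    [0, 0, 0]
  ]
}}

```text
time: 18.83
tool_pos: [0.4719, -0.2438, 0.2192]
tool_rot: [3.141, -0.002, 2.658]
contact_force: [0.1, -0.4, -0.3]
opening: 0.0922
grip_force: 0.0
```

```bash
python3 dr.py; python3 - <<'E'
from cell import *
import cv2
cv2.imwrite("pics/s5.png",cv2.resize(read_camera("side")["color"][130:370,150:470],(800,600),interpolation=cv2.INTER_CUBIC))
E
```

```text
front x [0.35115243 0.35277871] [ 0.06595196  0.39780058 -0.29643712] [ 0.47172852 -0.24370392  0.21877202]
```

View pics/s5.png

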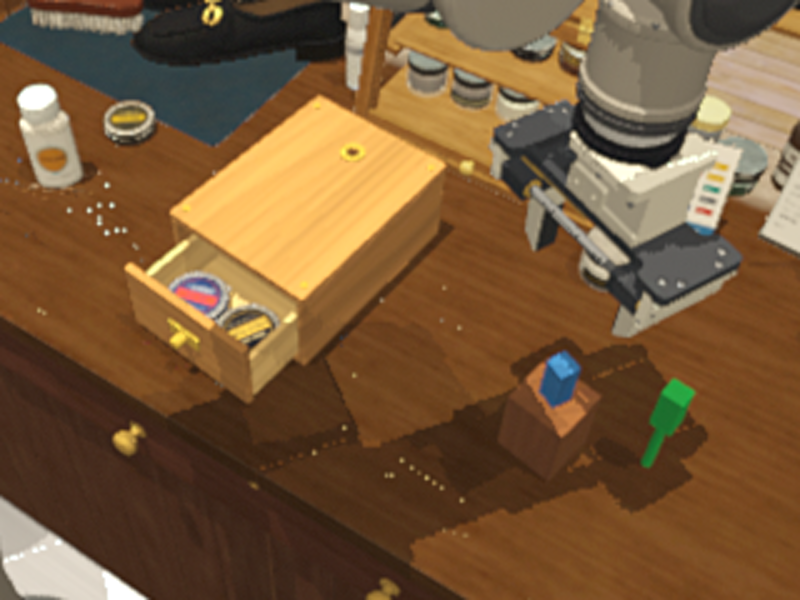

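The drawer is out (180,330), the dowel is home in its block (560,380), the bystanders are untouched and the gripper is clear.

```bash
python3 -c "
from cell import *
print(hand_in())"
```

```text
the job is handed in; nothing more can be done
None
```

The job is handed in with no verdict returned: the drawer is fully out, the dowel is back home in its block, the jar, bottle and tin were not touched, and the highest force read while pressing the catch was about 6.4 N.

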